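# Zero the bench thickness gauge

## Robot

A 7-joint arm with a two-finger parallel gripper is mounted at the origin on a cart in front of the work surface, level with it; the furniture and walls round the work are solid. World frame = base frame: x ahead of the robot, y to its left, z up, the work surface at z = 0. Lengths are in mm, angles in rad, forces in N, time in s.
With the tool pointing down it reaches from about 400 to 925 mm from the base axis. Payload 5.6 kg.
Tool frame: the origin (TCP) lies on the centre line of the jaws, within the pads' length; the fingertips stand 8 mm ahead of it and the grasp point (between the pads) lies 11 mm behind it; z points along the fingers, y is the line along which they close (so a half turn about z gives the same grasp; the last joint's range is limited). The gripper opens to 85 mm and grips with 20 to 120 N. Pads are 22 mm wide; open, the fingers measure 114 mm over their backs; the gripper's body (76 mm by 85 mm) begins 54 mm behind the grasp point. The pads swing forward as they close: fully open they stand 13 mm farther back than shut.
Start: joints at [1.253, 0.468, -0.012, 1.603, 0.006, 1.071, -0.056], TCP at [176.339, -625.63, 239.29] pointing down, gripper open.
Joint ranges: [-2.53, 2.53], [-0.31, 2.02], [-1.57, 1.55], [0.28, 2.44], [-1.29, 4.43], [0.15, 1.84], [-2.92, 2.92]. Speed limits (rad/s): [2.57, 2.57, 3.14, 3.14, 3.14, 3.14, 3.14].

## Interface

Orientations are given as a unit quaternion [x, y, z, w].
In Python, from workcell import manip gives the robot as it stands.
- The arm moves only by the tool jog_arm, never from a script. Its argument "moves" is text: rows parted by semicolons, each of 7 numbers parted by spaces: the shift along the tool's x, y, z in mm, then the turn, a rotation vector about the tool's x, y, z in rad, then the opening, from 0 (shut) to 1 (fully open). In form: tx ty tz rx ry rz jaw; .... A call has 1 to 12 rows; each row shifts and turns the commanded pose from where the row before left it, along the tool's axes as they then stand; what a row does not reach is not made up. A row lasts 1/10 s, in which the tool goes at most 50 mm and 8.59 degrees, less where a joint would pass 70% of its speed; a pose out of reach is approached as far as the arm can. A call with a gripper value outside its range is refused whole. The fingers move at their own pace and stop on an object; "newtons" is the grip in N (left out, the last holds). Time passes only in rows, so rows that do not move let the fingers close. It gives the time, the measured TCP pose, the force, the opening and the grip force at its end, in the units of the state.
- manip.sense(): the state, without advancing time (a new reading comes with each control period).
- manip.capture(name): name is "scene" or "top"; returns (picture, depth): 400x640x3 uint8, red, green, blue; 400x640 float32, mm along the optical axis (not along the pixel's ray), 0 where there is no reading.
- manip.camera_model(name): a dict with "camera_matrix" (3x3 intrinsics, pixels), "distortion" ([k1, k2, p1, p2, k3] as OpenCV has them; the pictures are not rectified), "cam_to_world" (4x4, takes a point from camera to world coordinates). Camera axes: x right, y down, z forward; pixel columns grow to the right and rows downward; lengths in mm; the calibration is good to about 2 mm. A picture is of the moment at which its call begins. camera_model takes no time and is no camera call.
- manip.sign_off(): hands the job in; it is judged then, once.
Trained networks look in the newest picture that a camera, given by its name, has taken for a name from the list of things; names that differ only in an ending like _2 or _b are one class to them, and where a whole thing is asked for, a point or a joint stands for the part that bears it (a point fixed in the world has none). Each returns a list of dicts, best first, with "p" (0 to 1); they miss things now and then, are a little off and sometimes report something else, mostly with a low value. They report only what shows in the picture. A call takes as long as a camera call.
- manip.search_frame(camera, name): "extent" ([centre column, centre row, width, height] in pixels, round what is visible of it).
- manip.trace(camera, name): "region" (400x640 bool, what is visible of it) and "extent" ([centre column, centre row, width, height] in pixels, round what is visible of it).
The state is a dict: "time_s": time; "q": joint angles; "qvel": joint speeds; "tau": joint torques, N m; "tool_pos": TCP position; "eef_rot": TCP orientation; "force": force on the tool from outside, world axes, zero at the start; "ft_torque": the same for the moment, N m; "gripper_width": opening from 0.0 (shut) to 1.0 (fully open); "grasp_force": force on a finger pad.
Only numpy, scipy, OpenCV 4.12 (cv2) and the standard library are available. Lean on these libraries where they do the work, as an engineer would, in place of code of your own. Each camera call takes 0.05 s, during which the arm holds its last target. There are 200 camera calls.

## Task

Zero the bench thickness gauge on its setting block: first slide the block gently back along its guide until it is fully home against the stop under the spindle. Then, without moving the outer ring, wind the spindle down with the small inner knob (clockwise from above) until it bears on the block with a light, firm touch of about ten newtons, and let the knob go. Then, leaving the inner knob as it is, turn the outer ring until its red zero line meets the white line on the inner knob, let go, and leave the things standing around alone.

Things in the scene. Friction and masses are not known exactly. Their poses are not given: they have to be found in the camera images.
- gauge: Grey bench thickness gauge, 212 x 100 mm, fixed. Origin: on the table, under the spindle axis. Its +x runs from the open front to stop and column, z up. Stage top 22 mm up. Arm top 90 mm up, 44 wide. Above it on the spindle axis: outer ring, 56 mm across, 94 to 109 mm above the table; on it the inner knob, 31 mm across, 110 to 135 mm up. Nothing stands higher. Ring drag 0.05 N m.
- setting_block: Steel setting block 96 x 30 x 16 mm (long along x), about 0.3 kg, orange band near its front (-x) end, loose in a guide on the stage between rails (1.5 mm play each side, 7 mm high). Origin: centre of its underside. Starts 16 to 30 mm in front of home. Home: its rear face on the stop; then its origin is at x = -24 mm in the gauge's frame and its front face 72 mm in front of the spindle axis.
- spindle: Vertical steel spindle, 9 mm thick, under the gauge's arm. Origin on the spindle axis, at the lower end of a brass tip set as short as it goes; the tip may stick out up to 3 mm below this point (not measured). Sinks 6 mm per radian of the inner knob turned clockwise. Starts 2.4 to 7.8 mm clear of the block's top. From first touch its force rises about 140 N per radian: feel for it.
- knob_line (a point): Outer top end of the white line on the black inner knob, at its rim 15.5 mm from the axis, 135 mm above the table. Its frame turns with the knob: -x points from the axis out along the line. The knob drags with about 0.16 N m and stays where it is left; each newton on the spindle adds 0.006 N m. Clockwise from above lowers the spindle; 0.4 to 1.3 rad to touch.
- ring_zero (a point): Outer end of the red zero line on the satin outer ring, at its rim 28 mm from the axis, 109 mm above the table. Its frame turns with the ring: -x points from the axis out along the red line. Turns freely both ways and stays where left. When the spindle bears, the red line is 0.3 to 1.6 rad clockwise (seen from above) of the white line.
- cap_blue: Blue screw cap, 51 mm wide, 27 tall, lying on the table. Bystander. Origin: centre of its underside.
- tube_fitting: Black push-in fitting, 21 x 57 x 22 mm, lying on the table. Bystander. Origin: centre of its underside.
- white_box: White slip-lid box of the setting block, 57 x 89 x 31 mm, on the table in front of the fixed glass-cased balance (340 mm tall; it stands from x = 0.53 on, y = 0.12 to 0.34: reach round its front). Bystander. Origin: centre of its underside.
- tape_blue: Blue roll of labelling tape lying flat, 62 mm wide, 25 tall. Bystander. Origin: centre of its underside.

How it is judged (in metres and radians):
On the way, in this order (a step that is already met when the one before it is completed fails the run):
1. the block is home against the stop, the spindle still clear of it and the ring untouched (x of setting_block in the frame of gauge above -0.026 m and contact force between spindle and setting_block below 0.5 N and distance of ring_zero from where it was at the start of the episode below 0.003 m), for 0.2 s.
2. the spindle bears on the block with 4 to 20 N, the inner knob let go, the outer ring not turned (its zero line within 3 mm of its start) (x of setting_block in the frame of gauge above -0.026 m and contact force between spindle and setting_block between 4 and 20 N and distance of ring_zero from where it was at the start of the episode below 0.003 m and contact force between the fingers and gauge below 0.1 N), for 0.2 s.
3. the ring's zero line is in line with the white line and the spindle still bears (x of setting_block in the frame of gauge above -0.026 m and contact force between spindle and setting_block between 4 and 20 N and angle between the x axis of ring_zero and the x axis of knob_line, either way round below 0.1 rad and x of ring_zero in the frame of knob_line below 0 m), for 0.2 s.
At the end, for the whole second after the job is handed in: The block is home against the stop (within 2 mm), the spindle bears on it with 4 to 20 N, the ring's red zero line is within 0.1 rad (6 degrees) of the knob's white line, on the same side; the gauge is let go, block and spindle are at rest (all of step 3 and contact force between the fingers and gauge below 0.1 N and linear speed of setting_block below 0.01 m/s and linear speed of spindle below 0.005 m/s); the robot touches nothing.
It fails at once if the spindle is driven onto the block with more than 35 N (contact force between spindle and setting_block above 35 N).
It fails at once if the block is rammed or squeezed with more than 30 N (contact force between setting_block and the fingers above 30 N).
It fails at once if a thing standing around is shifted by more than 15 mm (distance of any of tape_blue, cap_blue, tube_fitting, white_box from where it was at the start of the episode above 0.015 m).
It also fails if it takes over 72 s, if anything falls off the work surface, if the arm or the gripper's body presses on something with over 40 N, if the wrist force passes 120 N, or if a joint passes its speed limit or range.

## Working session

There is one attempt and no reset: what is moved stays moved. The work goes in short steps, Python scripts to look and compute and a tool call to move; the robot and the scene stay as the last step left them, time stands still between calls to the robot, and variables do not carry over. Pictures are saved under pics/ and viewed, at most 10 in all, crops included, and the job is handed in when it is done.

Besides the shell and the picture viewer there is one more tool, called after "Emit:" as name(argument=value, ...) on one line, values as JSON. jog_arm: Moves the arm, as the interface text tells. Its arguments: {"type":"object","properties":{"moves":{"type":"string"},"newtons":{"type":"number"}},"required":["moves"]}

```bash
mkdir -p pics; cat > h.py <<'E'
import numpy as np,cv2
from workcell import manip
from scipy.spatial.transform import Rotation as R
def pts(cam,depth,mask):
    m=manip.camera_model(cam);K=np.array(m["camera_matrix"]);d=np.array(m["distortion"]);T=np.array(m["cam_to_world"])
    v,u=np.nonzero(mask&(depth>0))
    n=cv2.undistortPoints(np.c_[u,v].astype(float)[:,None],K,d)[:,0]
    z=depth[v,u][:,None]
    return np.c_[n*z,z]@T[:3,:3].T+T[:3,3],np.c_[u,v]
def proj(cam,P):
    m=manip.camera_model(cam);T=np.linalg.inv(np.array(m["cam_to_world"]))
    return cv2.projectPoints(np.atleast_2d(P).astype(float),cv2.Rodrigues(T[:3,:3])[0],T[:3,3],np.array(m["camera_matrix"]),np.array(m["distortion"]))[0][:,0]
def save(img,n): cv2.imwrite("pics/"+n,img[...,::-1])
E
python3 - <<'E'
from h import *
for c in("scene","top"):
    im,d=manip.capture(c); save(im,c+"0.png")
    print(c,np.round(manip.camera_model(c)["cam_to_world"],2).tolist())
    for n in["gauge","setting_block","spindle","knob_line","ring_zero","cap_blue","tube_fitting","white_box","tape_blue"]:
        r=manip.trace(c,n)
        if r:
            p,_=pts(c,d,r[0]["region"])
            print(n,round(r[0]["p"],2),np.round(r[0]["extent"]),len(p),np.round(np.median(p,0)),np.round(np.percentile(p,[2,98],axis=0)).tolist() if len(p) else'')
s=manip.sense();print(s)
E
```

```text
scene [[-0.66, -0.6, 0.47, -13.58], [-0.76, 0.52, -0.4, 352.79], [-0.0, -0.61, -0.79, 943.43], [0.0, 0.0, 0.0, 1.0]]
gauge 0.74 [334. 181.  67.  59.] 1773 [ 562. -165.   27.] [[457.0, -238.0, 12.0], [646.0, -130.0, 134.0]]
setting_block 0.5 [345. 190.  26.  21.] 312 [ 515. -190.   37.] [[474.0, -214.0, 26.0], [560.0, -173.0, 41.0]]
knob_line 0.54 [330. 157.  10.  14.] 105 [ 560. -181.  133.] [[550.0, -196.0, 114.0], [577.0, -170.0, 138.0]]
ring_zero 0.52 [334. 168.  20.  12.] 131 [ 551. -172.  108.] [[538.0, -205.0, 99.0], [580.0, -159.0, 112.0]]
cap_blue 0.67 [280. 273.  16.  17.] 281 [420. 129.  26.] [[400.0, 107.0, 9.0], [445.0, 150.0, 30.0]]
tube_fitting 0.41 [410. 185.  21.   7.] 110 [ 412. -366.   17.] [[402.0, -395.0, 1.0], [429.0, -347.0, 23.0]]
white_box 0.8 [245. 282.  30.  43.] 841 [453. 208.  31.] [[415.0, 160.0, 2.0], [497.0, 250.0, 35.0]]
tape_blue 0.63 [395. 167.  16.  17.] 280 [ 480. -389.   24.] [[456.0, -422.0, 3.0], [509.0, -364.0, 29.0]]
top [[-0.01, -0.99, 0.13, 392.51], [-1.0, 0.01, -0.0, -75.58], [0.0, -0.13, -0.99, 1038.38], [0.0, 0.0, 0.0, 1.0]]
gauge 0.68 [3
[... 742 characters left out ...]
0, 'q': array([ 1.25301292,  0.46745895, -0.01157157,  1.60268934,  0.00598374,
        1.07140971, -0.0563142 ]), 'qvel': array([ 0.00072732, -0.00062218, -0.00010605, -0.00104483,  0.0003944 ,
       -0.00034435, -0.00102476]), 'tau': array([-5.09496385e-04, -5.32240176e+01,  2.14274606e-02, -2.51637089e+01,
        1.15769048e-02,  1.28103180e-03,  9.29771033e-06]), 'tool_pos': array([ 176.32006213, -625.64129766,  239.3214221 ]), 'eef_rot': array([ 9.90584728e-01,  1.36901039e-01, -1.24458879e-05,  3.75965120e-05]), 'force': array([ 0.10926304,  0.00996558, -0.32179011]), 'ft_torque': array([ 0.00185905,  0.01067658, -0.02831504]), 'grasp_force': 0.0, 'gripper_width': 1.0003923613905836}
```

```bash
cat > cr.py <<'E'
from h import *
import sys
def crop(cam,im,c,w,n,k):
    u,v=c; a=im[v-w:v+w,u-w:u+w]; return cv2.resize(a,None,fx=k,fy=k,interpolation=cv2.INTER_CUBIC)
E
python3 - <<'E'
from cr import *
o=[]
for c,ctr in(("scene",(335,172)),("top",(358,185))):
    im,d=manip.capture(c)
    o.append(crop(c,im,ctr,40,0,5))
    full=np.ones(d.shape,bool); p,uv=pts(c,d,full)
    near=(abs(p[:,0]-560)<120)&(abs(p[:,1]+185)<90)
    for lo,hi in((132,145),(106,113),(86,93),(35,41)):
        s=near&(p[:,2]>lo)&(p[:,2]<hi); q=p[s][:,:2].astype(np.float32)
        print(c,lo,s.sum(),np.round(np.median(p[s],0),1),np.round(cv2.minEnclosingCircle(q),1) if 0 else cv2.minAreaRect(q))
save(np.hstack(o),"crop1.png")
E
```

```text
scene 132 70 [ 563.9 -185.1  134.9] ((564.7689208984375, -184.5108642578125), (28.930570602416992, 29.554718017578125), 3.668494939804077)
scene 106 121 [ 554.7 -176.5  109.1] ((562.4013671875, -183.84327697753906), (53.134944915771484, 50.38301467895508), 50.19915008544922)
scene 86 207 [ 622.7 -170.4   89.6] ((597.6458129882812, -181.10891723632812), (114.51520538330078, 53.443572998046875), 14.067512512207031)
scene 35 256 [ 520.9 -192.5   37.8] ((562.87060546875, -181.3973846435547), (183.62261962890625, 37.04273223876953), 15.373981475830078)
top 132 104 [ 565.6 -185.   134. ] ((566.3536987304688, -184.20700073242188), (26.925859451293945, 28.11726188659668), 87.99172973632812)
top 106 200 [ 560.3 -182.9  108.4] ((565.6613159179688, -185.52313232421875), (51.15217208862305, 52.65026092529297), 48.86896514892578)
top 86 374 [ 626.1 -173.9   88.9] ((596.95556640625, -179.10488891601562), (116.47252655029297, 49.547603607177734), 9.628111839294434)
top 35 252 [ 512.7 -195.3   37.5] ((560.6026611328125, -181.00350952148438), (178.3577423095703, 32.08574676513672), 15.839737892150879)
```

View pics/crop1.png

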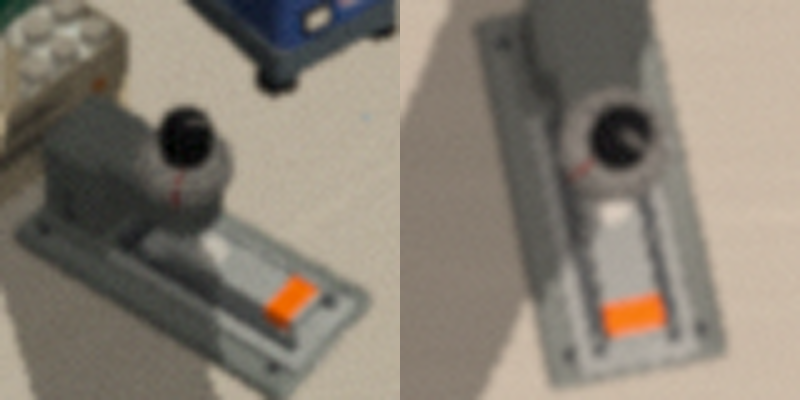

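View pics/top0.png

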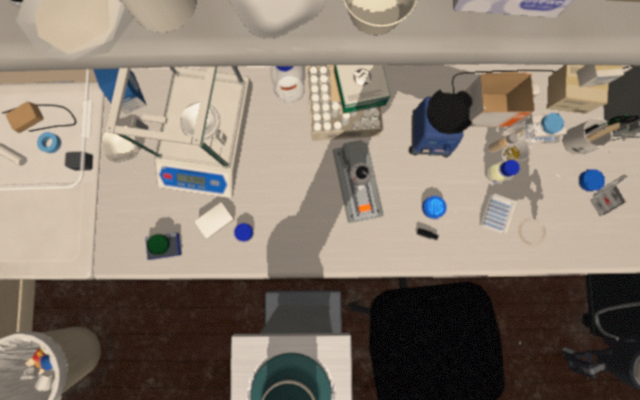

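```bash
cat > ang.py <<'E'
from h import *
from scipy.ndimage import map_coordinates as mc
def lines(cam,im,ck,cr):
    im=im.astype(float)
    th=np.deg2rad(np.arange(0,360,1.0))
    def prof(img,c,z,rs):
        out=0
        for r in rs:
            P=np.c_[c[0]+r*np.cos(th),c[1]+r*np.sin(th),np.full(th.shape,z)]
            uv=proj(cam,P); out=out+mc(img,[uv[:,1],uv[:,0]],order=3)
        return out/len(rs)
    w=prof(im.mean(2),ck,135,np.arange(6,14,1)); r=prof(im[...,0]-im[...,1:].mean(2),cr,109,np.arange(21,27,1))
    res=[]
    for p in(w,r):
        i=p.argmax(); idx=np.arange(i-25,i+26)%360
        wt=np.clip(p[idx]-p[i]*.3-np.median(p)*.7,0,None)
        res+= [i+(wt*np.arange(-25,26)).sum()/wt.sum(),p[i],np.median(p)]
    return np.round(res,1)
E
python3 - <<'E'
from ang import *
C={"scene":(564.8,-184.5),"top":(566.4,-184.2)}
for c in C:
    im,d=manip.capture(c)
    print(c,lines(c,im,C[c],C[c]))
    p,uv=pts(c,d,np.ones(d.shape,bool))
    near=(abs(p[:,0]-560)<125)&(abs(p[:,1]+185)<85)&(p[:,2]>6)&(p[:,2]<33)
    print(cv2.minAreaRect(p[near][:,:2].astype(np.float32)),np.round(np.median(p[near],0)))
    col=im[uv[:,1],uv[:,0]].astype(int)
    o=near|((abs(p[:,0]-500)<60)&(abs(p[:,1]+200)<40)&(p[:,2]>30)&(p[:,2]<45))
    o&=(col[:,0]-col[:,2]>120)
    print("orange",o.sum(),np.round(p[o].mean(0),1),cv2.minAreaRect(p[o][:,:2].astype(np.float32)))
    b=(p[:,2]>33)&(p[:,2]<42)&(p[:,0]<540)&(p[:,0]>440)&(abs(p[:,1]+195)<35)
    print("block",b.sum(),cv2.minAreaRect(p[b][:,:2].astype(np.float32)),p[b][:,0].min(), p[b][p[b][:,0].argsort()[:6]].round(0).tolist())
E
```

```text
scene [254.8  64.8  23.  124.7  21.7   7.5]
((567.3617553710938, -178.7290496826172), (255.26258850097656, 120.22508239746094), 8.568544387817383) [ 532. -164.   18.]
orange 45 [ 486.4 -200.    37.9] ((486.85498046875, -201.75949096679688), (15.745909690856934, 31.443784713745117), 9.278889656066895)
block 194 ((508.0802001953125, -195.9429473876953), (70.62936401367188, 36.2855110168457), 15.878339767456055) 470.4104590155838 [[470.0, -191.0, 34.0], [472.0, -188.0, 34.0], [472.0, -192.0, 36.0], [473.0, -193.0, 39.0], [474.0, -198.0, 34.0], [474.0, -202.0, 35.0]]
top [243.8  84.   30.4 127.   30.2  11.3]
((573.607421875, -177.84716796875), (242.3964080810547, 115.71153259277344), 9.3082275390625) [ 531. -174.   17.]
orange 71 [ 487.2 -201.1   36.2] ((487.2496032714844, -202.2890625), (15.868892669677734, 31.303085327148438), 10.920616149902344)
block 256 ((508.4588623046875, -198.67068481445312), (68.1886215209961, 32.2259407043457), 10.133857727050781) 472.52780075481866 [[473.0, -191.0, 38.0], [473.0, -189.0, 38.0], [475.0, -194.0, 38.0], [475.0, -197.0, 37.0], [475.0, -202.0, 36.0], [475.0, -200.0, 35.0]]
```

Emit:
jog_arm(moves="0 0 0 0 0 0 0;0 0 0 0 0 0 0", newtons=40)

```text
time_s: 1.4
tool_pos: [176.3, -625.6, 239.3]
eef_rot: [0.991, 0.137, -0.0, 0.0]
force: [-0.5, -0.6, 0.6]
gripper_width: 0.691
grasp_force: 0.0
```

Emit:
jog_arm(moves="0 0 0 0 0 0.08 0;28.5 -29.8 0 0 0 0 0;28.5 -29.8 0 0 0 0 0;28.5 -29.8 0 0 0 0 0;28.5 -29.8 0 0 0 0 0;28.5 -29.8 0 0 0 0 0;28.5 -29.8 0 0 0 0 0;28.5 -29.8 0 0 0 0 0;28.5 -29.8 0 0 0 0 0;28.5 -29.8 0 0 0 0 0;28.5 -29.8 0 0 0 0 0;28.5 -29.8 0 0 0 0 0")

```text
time_s: 2.6
tool_pos: [421.2, -242.0, 239.6]
eef_rot: [0.995, 0.097, 0.0, 0.0]
force: [1.0, -0.0, 0.4]
gripper_width: -0.006
grasp_force: 0.0
```

Emit:
jog_arm(moves="28.5 -29.8 0 0 0 0 0;0 0 40 0 0 0 0;0 0 40 0 0 0 0;0 0 40 0 0 0 0;0 0 0 0 0 0 0;0 0 0 0 0 0 0")

```text
time_s: 3.2
tool_pos: [442.8, -208.6, 119.6]
eef_rot: [0.995, 0.097, -0.0, -0.0]
force: [-0.1, 0.3, 0.1]
gripper_width: 0.006
grasp_force: 0.0
```

Emit:
jog_arm(moves="0 0 40 0 0 0 0;0 0 39.6 0 0 0 0;0 0 0 0 0 0 0;0 0 0 0 0 0 0")

```text
time_s: 3.6
tool_pos: [443.9, -209.1, 41.6]
eef_rot: [0.995, 0.097, 0.001, 0.001]
force: [0.5, -1.0, 0.5]
gripper_width: -0.002
grasp_force: 0.0
```

```bash
python3 - <<'E'
from cr import *
o=[]
for c,ctr in(("scene",(350,190)),("top",(362,195))):
    im,d=manip.capture(c); o.append(crop(c,im,ctr,40,0,5))
    print(c,proj(c,[[442.8,-208.6,32],[472.5,-203,38]]).round())
save(np.hstack(o),"crop2.png")
E
```

```text
scene [[365. 200.]
 [357. 194.]]
top [[367. 224.]
 [365. 213.]]
```

View pics/crop2.png

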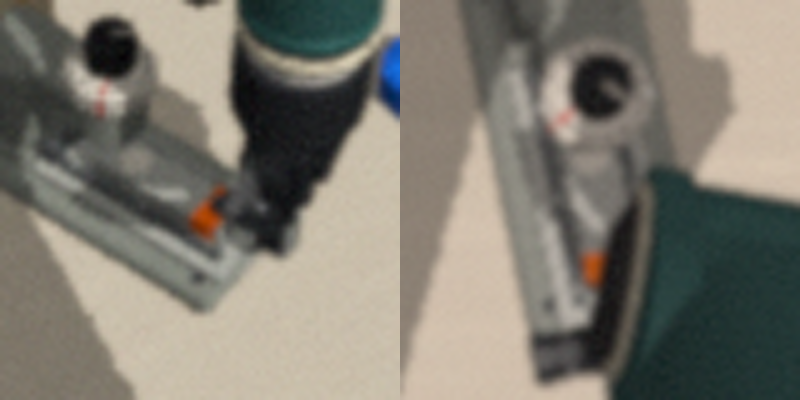

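The crop shows the shut fingers just in front of the orange band (scene crop ~(265,225)), in line with the guide; white line lower right and red line lower left of the knob in the top view.

Emit:
jog_arm(moves="5 0 0.5 0 0 0 0;5 0 0 0 0 0 0;3 0 0 0 0 0 0;2 0 0 0 0 0 0;2 0 0 0 0 0 0;2 0 0 0 0 0 0;2 0 0 0 0 0 0;0 0 0 0 0 0 0")

```text
time_s: 4.5
tool_pos: [463.5, -204.4, 39.1]
eef_rot: [0.995, 0.097, 0.0, -0.0]
force: [0.0, -0.1, 0.5]
gripper_width: 0.0
grasp_force: 0.0
```

Emit:
jog_arm(moves="2 0 0 0 0 0 0;2 0 0 0 0 0 0;2 0 0 0 0 0 0;2 0 0 0 0 0 0;0 0 0 0 0 0 0")

```text
time_s: 5.0
tool_pos: [471.7, -202.8, 39.1]
eef_rot: [0.995, 0.097, 0.0, 0.0]
force: [-0.2, 0.4, 0.6]
gripper_width: -0.001
grasp_force: 0.1
```

Emit:
jog_arm(moves="2 0 0 0 0 0 0;2 0 0 0 0 0 0;1.5 0 0 0 0 0 0;1.5 0 0 0 0 0 0;1 0 0 0 0 0 0")

```text
time_s: 5.5
tool_pos: [479.1, -201.4, 39.1]
eef_rot: [0.995, 0.097, -0.0, -0.0]
force: [-1.8, 0.0, 0.7]
gripper_width: 0.003
grasp_force: 0.8
```

Emit:
jog_arm(moves="1 0 0 0 0 0 0;0.7 0 0 0 0 0 0;0.7 0 0 0 0 0 0")

```text
time_s: 5.8
tool_pos: [481.4, -201.0, 39.2]
eef_rot: [0.995, 0.097, -0.0, 0.0]
force: [-2.6, 0.5, -0.2]
gripper_width: -0.003
grasp_force: 0.8
```

Emit:
jog_arm(moves="0.7 0 0 0 0 0 0;0.7 0 0 0 0 0 0;0.7 0 0 0 0 0 0")

```text
time_s: 6.1
tool_pos: [483.5, -200.6, 39.2]
eef_rot: [0.995, 0.097, 0.0, 0.0]
force: [-2.1, 0.1, 0.5]
gripper_width: 0.001
grasp_force: 0.7
```

Emit:
jog_arm(moves="0.6 0 0 0 0 0 0;0.6 0 0 0 0 0 0")

```text
time_s: 6.3
tool_pos: [484.6, -200.3, 39.2]
eef_rot: [0.995, 0.097, 0.0, 0.0]
force: [-2.0, -0.0, -0.2]
gripper_width: -0.0
grasp_force: 0.7
```

Emit:
jog_arm(moves="0.6 0 0 0 0 0 0;0.6 0 0 0 0 0 0;0.6 0 0 0 0 0 0")

```text
time_s: 6.6
tool_pos: [485.7, -200.1, 39.1]
eef_rot: [0.995, 0.097, -0.001, -0.0]
force: [-4.7, -0.3, 1.9]
gripper_width: 0.0
grasp_force: 2.2
```

Emit:
jog_arm(moves="0.6 0 0 0 0 0 0;0.6 0 0 0 0 0 0")

```text
time_s: 6.8
tool_pos: [485.7, -200.1, 39.1]
eef_rot: [0.995, 0.097, -0.002, -0.0]
force: [-8.0, -1.9, 6.9]
gripper_width: 0.001
grasp_force: 3.9
```

Emit:
jog_arm(moves="0 0 0 0 0 0 0;-4 0 0 0 0 0 0;-15 0 0 0 0 0 0;-10 0 -30 0 0 0 0.6;0 0 -40 0 0 0 0.6;0 0 -40 0 0 0 0.6;0 0 -30 0 0 0 0.6;0 0 0 0 0 0 0.6;0 0 0 0 0 0 0.6")

```text
time_s: 7.7
tool_pos: [458.8, -205.7, 179.6]
eef_rot: [0.995, 0.097, 0.001, 0.001]
force: [-0.2, 0.7, -0.2]
gripper_width: 0.599
grasp_force: 0.0
```

```bash
python3 - <<'E'
from ang import *
s=manip.sense();print(s["q"].round(2),s["tool_pos"].round(1),s["ft_torque"],s["force"])
for c in("scene","top"):
    im,d=manip.capture(c); p,uv=pts(c,d,np.ones(d.shape,bool))
    col=im[uv[:,1],uv[:,0]].astype(int)
    o=(abs(p[:,0]-505)<60)&(abs(p[:,1]+200)<40)&(p[:,2]>28)&(p[:,2]<45)&(col[:,0]-col[:,2]>100)
    if o.sum(): print("orange",o.sum(),np.round(p[o].mean(0),1))
    k=(np.hypot(p[:,0]-565.5,p[:,1]+184.5)<25)&(p[:,2]>131)&(p[:,2]<140)
    if k.sum(): print("knob",k.sum(),cv2.minEnclosingCircle(p[k][:,:2].astype(np.float32)),p[k].mean(0))
E
```

```text
[ 0.57  0.32 -0.26  2.    0.11  0.84 -1.12] [ 458.8 -205.7  179.6] [0.02355214 0.06600572 0.01179052] [-0.17688947  0.66163277 -0.22259224]
orange 53 [ 508.  -196.3   37.9]
knob 73 ((564.997802734375, -185.5598907470703), 15.675405502319336) [ 564.3331225  -184.63343681  134.66727679]
orange 65 [ 508.7 -194.9   36.9]
knob 112 ((566.0872192382812, -184.896484375), 15.330201148986816) [ 566.55920486 -185.25392775  133.89692773]
```

Emit:
jog_arm(moves="36.2 0.1 0 0 0 0 0.6;36.2 0.1 0 0 0 0 0.6;36.2 0.1 0 0 0 0 0.6;0 0 30 0 0 0 0.6;0 0 28.6 0 0 0 0.6;0 0 0 0 0 0 0.6;0 0 0 0 0 0 0.6")

```text
time_s: 8.5
tool_pos: [564.8, -184.3, 119.5]
eef_rot: [0.995, 0.097, -0.001, -0.001]
force: [-0.0, 0.1, 0.5]
gripper_width: 0.601
grasp_force: 0.0
```

Emit:
jog_arm(moves="0 0 0 0 0 0 0.3;0 0 0 0 0 0 0.3;0 0 0 0 0 0 0.3;0 0 0 0 0 0 0.3", newtons=30)

```text
time_s: 8.9
tool_pos: [566.1, -185.8, 121.8]
eef_rot: [0.995, 0.097, 0.001, 0.001]
force: [0.3, -4.0, 3.4]
gripper_width: 0.345
grasp_force: 30.2
```

Emit:
jog_arm(moves="0 0 0 0 0 0.05 0.25;0 0 0 0 0 0.05 0.25;0 0 0 0 0 0.05 0.25;0 0 0 0 0 0.05 0.25", newtons=40)

```text
time_s: 9.3
tool_pos: [566.1, -185.6, 121.8]
eef_rot: [1.0, -0.004, 0.001, 0.001]
force: [-0.7, -3.7, 5.3]
gripper_width: 0.344
grasp_force: 39.1
```

```bash
cat > s.py <<'E'
from workcell import manip
from scipy.spatial.transform import Rotation as R
import numpy as np
s=manip.sense();x=R.from_quat(s["eef_rot"]).as_matrix()[:,0]
print(s["time_s"],"yaw",np.arctan2(x[1],x[0]).round(4),"T",s["ft_torque"].round(3),"F",s["force"].round(1),s["grasp_force"],s["q"][6].round(2),s["tool_pos"].round(1))
E
python3 s.py
```

```text
9.3 yaw -0.0073 T [-0.608  0.142  0.169] F [-0.7 -3.7  5.3] 39.102153978310525 -1.43 [ 566.1 -185.6  121.8]
```

Emit:
jog_arm(moves="0 0 0 0 0 0.05 0.25;0 0 0 0 0 0.05 0.25;0 0 0 0 0 0.05 0.25")

```text
time_s: 9.6
tool_pos: [566.1, -185.4, 121.8]
eef_rot: [0.997, -0.079, 0.001, 0.001]
force: [-1.3, -2.5, 5.9]
gripper_width: 0.342
grasp_force: 39.1
```

```bash
python3 s.py
```

```text
9.6 yaw -0.1572 T [-0.514  0.18   0.159] F [-1.3 -2.5  5.9] 39.10761524923146 -1.56 [ 566.1 -185.4  121.8]
```

Emit:
jog_arm(moves="0 0 0 0 0 0.03 0.25;0 0 0 0 0 0.03 0.25")

```text
time_s: 9.8
tool_pos: [566.1, -185.4, 121.8]
eef_rot: [0.994, -0.108, 0.001, 0.001]
force: [-0.8, -2.2, 6.0]
gripper_width: 0.343
grasp_force: 39.1
```

```bash
python3 s.py
```

```text
9.8 yaw -0.2164 T [-0.556  0.174  0.153] F [-0.8 -2.2  6. ] 39.110633418895304 -1.61 [ 566.1 -185.4  121.8]
```

Emit:
jog_arm(moves="0 0 0 0 0 0.03 0.25;0 0 0 0 0 0.03 0.25")

```text
time_s: 10.0
tool_pos: [566.1, -185.3, 121.8]
eef_rot: [0.99, -0.138, 0.001, 0.0]
force: [-1.6, -2.3, 5.5]
gripper_width: 0.342
grasp_force: 39.1
```

```bash
python3 s.py
```

```text
10.0 yaw -0.2763 T [-0.518  0.167  0.158] F [-1.6 -2.3  5.5] 39.118734654039145 -1.66 [ 566.1 -185.3  121.8]
```

Emit:
jog_arm(moves="0 0 0 0 0 0.03 0.25;0 0 0 0 0 0.03 0.25")

```text
time_s: 10.2
tool_pos: [566.2, -185.2, 121.8]
eef_rot: [0.986, -0.167, 0.001, 0.0]
force: [-1.8, -3.1, 5.5]
gripper_width: 0.342
grasp_force: 39.1
```

```bash
python3 s.py
```

```text
10.2 yaw -0.3363 T [-0.444  0.149  0.18 ] F [-1.8 -3.1  5.5] 39.12041014060378 -1.71 [ 566.2 -185.2  121.8]
```

Emit:
jog_arm(moves="0 0 0 0 0 0.025 0.25;0 0 0 0 0 0.025 0.25")

```text
time_s: 10.4
tool_pos: [566.2, -185.2, 121.8]
eef_rot: [0.981, -0.192, 0.001, 0.0]
force: [-0.1, -1.9, 5.0]
gripper_width: 0.344
grasp_force: 39.1
```

```bash
python3 s.py
```

```text
10.4 yaw -0.386 T [-0.438  0.223  0.129] F [-0.1 -1.9  5. ] 39.11353505216539 -1.76 [ 566.2 -185.2  121.8]
```

```bash
cat > a.py <<'E'
from workcell import manip
from scipy.spatial.transform import Rotation as R
import numpy as np
T=[]
for i in range(5):
    s=manip.sense();T.append(s["ft_torque"][2]);manip.capture("top")
x=R.from_quat(s["eef_rot"]).as_matrix()[:,0]
print(s["time_s"],"yaw",np.arctan2(x[1],x[0]).round(4),"Tz",np.mean(T).round(4),np.round(T,3),s["q"][6].round(2))
E
python3 a.py
```

```text
10.6 yaw -0.3856 Tz 0.058 [0.129 0.052 0.063 0.005 0.04 ] -1.76
```

Emit:
jog_arm(moves="0 0 0 0 0 0.025 0.25;0 0 0 0 0 0.025 0.25")

```text
time_s: 10.85
tool_pos: [566.2, -185.1, 121.8]
eef_rot: [0.976, -0.216, 0.001, 0.0]
force: [-1.0, -2.3, 4.5]
gripper_width: 0.341
grasp_force: 39.1
```

```bash
python3 a.py
```

```text
11.05 yaw -0.4355 Tz 0.0254 [ 0.162 -0.019 -0.019  0.032 -0.029] -1.8
```

Emit:
jog_arm(moves="0 0 0 0 0 0.025 0.25;0 0 0 0 0 0.025 0.25")

```text
time_s: 11.3
tool_pos: [566.2, -185.1, 121.8]
eef_rot: [0.971, -0.241, 0.001, 0.0]
force: [-0.7, -1.7, 5.6]
gripper_width: 0.339
grasp_force: 39.1
```

```bash
python3 a.py
```

```text
11.5 yaw -0.4855 Tz 0.0346 [ 0.123  0.073 -0.034 -0.018  0.03 ] -1.84
```

Emit:
jog_arm(moves="0 0 0 0 0 0.02 0.25;0 0 0 0 0 0.02 0.25")

```text
time_s: 11.75
tool_pos: [566.3, -185.0, 121.8]
eef_rot: [0.966, -0.26, 0.001, 0.0]
force: [-0.5, -1.3, 4.3]
gripper_width: 0.345
grasp_force: 39.2
```

```bash
python3 s.py
```

```text
11.75 yaw -0.5258 T [-0.441  0.19   0.12 ] F [-0.5 -1.3  4.3] 39.15909378323704 -1.88 [ 566.3 -185.   121.8]
```

Emit:
jog_arm(moves="0 0 0 0 0 0.02 0.25;0 0 0 0 0 0.02 0.25")

```text
time_s: 11.95
tool_pos: [566.3, -185.0, 121.8]
eef_rot: [0.96, -0.279, 0.001, 0.0]
force: [0.4, -1.8, 5.6]
gripper_width: 0.346
grasp_force: 39.1
```

```bash
python3 s.py
```

```text
11.95 yaw -0.5656 T [-0.399  0.142  0.142] F [ 0.4 -1.8  5.6] 39.14644033648074 -1.91 [ 566.3 -185.   121.8]
```

Emit:
jog_arm(moves="0 0 0 0 0 0.02 0.25;0 0 0 0 0 0.02 0.25")

```text
time_s: 12.15
tool_pos: [566.3, -184.9, 121.8]
eef_rot: [0.955, -0.298, 0.001, 0.0]
force: [-0.7, -1.5, 5.2]
gripper_width: 0.345
grasp_force: 39.2
```

```bash
python3 s.py
```

```text
12.15 yaw -0.6056 T [-0.363  0.108  0.179] F [-0.7 -1.5  5.2] 39.17717100586742 -1.94 [ 566.3 -184.9  121.8]
```

Emit:
jog_arm(moves="0 0 0 0 0 0.02 0.25;0 0 0 0 0 0.02 0.25")

```text
time_s: 12.35
tool_pos: [566.3, -184.9, 121.8]
eef_rot: [0.948, -0.317, 0.001, 0.0]
force: [-0.6, -1.0, 5.4]
gripper_width: 0.339
grasp_force: 39.2
```

```bash
python3 s.py
```

```text
12.35 yaw -0.6455 T [-0.346  0.1    0.208] F [-0.6 -1.   5.4] 39.178258809261024 -1.98 [ 566.3 -184.9  121.8]
```

Emit:
jog_arm(moves="0 0 0 0 0 0.02 0.25;0 0 0 0 0 0.02 0.25")

```text
time_s: 12.55
tool_pos: [566.4, -184.9, 121.8]
eef_rot: [0.942, -0.336, 0.001, 0.0]
force: [-0.3, -1.7, 5.2]
gripper_width: 0.347
grasp_force: 39.2
```

```bash
python3 s.py
```

```text
12.55 yaw -0.6852 T [-0.406  0.106  0.277] F [-0.3 -1.7  5.2] 39.17893891688436 -2.01 [ 566.4 -184.9  121.8]
```

Emit:
jog_arm(moves="0 0 0 0 0 -0.02 0.25;0 0 0 0 0 -0.02 0.25")

```text
time_s: 12.75
tool_pos: [566.4, -184.9, 121.8]
eef_rot: [0.948, -0.317, 0.001, -0.0]
force: [0.2, -1.9, 6.1]
gripper_width: 0.343
grasp_force: 39.2
```

```bash
python3 s.py
```

```text
12.75 yaw -0.6449 T [-0.416  0.155 -0.105] F [ 0.2 -1.9  6.1] 39.158435594290495 -1.98 [ 566.4 -184.9  121.8]
```

Emit:
jog_arm(moves="0 0 0 0 0 -0.02 0.25;0 0 0 0 0 -0.02 0.25")

```text
time_s: 12.95
tool_pos: [566.3, -185.0, 121.8]
eef_rot: [0.955, -0.298, 0.001, -0.0]
force: [-1.2, -1.2, 5.3]
gripper_width: 0.345
grasp_force: 39.2
```

```bash
python3 s.py
```

```text
12.95 yaw -0.6051 T [-0.372  0.142 -0.144] F [-1.2 -1.2  5.3] 39.15774692315608 -1.94 [ 566.3 -185.   121.8]
```

Emit:
jog_arm(moves="0 0 0 0 0 -0.02 0.25;0 0 0 0 0 -0.02 0.25")

```text
time_s: 13.15
tool_pos: [566.3, -185.0, 121.8]
eef_rot: [0.96, -0.279, 0.001, -0.0]
force: [-1.2, -1.7, 4.4]
gripper_width: 0.344
grasp_force: 39.2
```

```bash
python3 s.py
```

```text
13.15 yaw -0.5654 T [-0.314  0.199 -0.195] F [-1.2 -1.7  4.4] 39.156794557347894 -1.91 [ 566.3 -185.   121.8]
```

Emit:
jog_arm(moves="0 0 0 0 0 -0.02 0.25;0 0 0 0 0 -0.02 0.25")

```text
time_s: 13.35
tool_pos: [566.2, -185.0, 121.8]
eef_rot: [0.966, -0.26, 0.001, 0.0]
force: [-0.2, -2.0, 5.1]
gripper_width: 0.346
grasp_force: 39.2
```

```bash
python3 s.py
```

```text
13.35 yaw -0.5254 T [-0.353  0.129 -0.151] F [-0.2 -2.   5.1] 39.15424725506455 -1.88 [ 566.2 -185.   121.8]
```

Emit:
jog_arm(moves="0 0 0 0 0 0.02 0.25;0 0 0 0 0 0.02 0.25")

```text
time_s: 13.55
tool_pos: [566.3, -185.0, 121.8]
eef_rot: [0.96, -0.279, 0.001, 0.0]
force: [-0.9, -2.1, 5.1]
gripper_width: 0.345
grasp_force: 39.2
```

```bash
python3 s.py
```

```text
13.55 yaw -0.5657 T [-0.446  0.093  0.172] F [-0.9 -2.1  5.1] 39.194523598998785 -1.91 [ 566.3 -185.   121.8]
```

Emit:
jog_arm(moves="0 0 0 0 0 0.02 0.25")

```text
time_s: 13.65
tool_pos: [566.3, -185.0, 121.8]
eef_rot: [0.957, -0.289, 0.001, 0.0]
force: [-0.9, -1.4, 5.7]
gripper_width: 0.344
grasp_force: 39.2
```

```bash
python3 s.py
```

```text
13.65 yaw -0.5857 T [-0.388  0.098  0.15 ] F [-0.9 -1.4  5.7] 39.1922929789871 -1.93 [ 566.3 -185.   121.8]
```

Emit:
jog_arm(moves="0 0 0 0 0 0.02 0.25")

```text
time_s: 13.75
tool_pos: [566.3, -185.0, 121.8]
eef_rot: [0.955, -0.298, 0.001, 0.0]
force: [0.1, -2.2, 4.8]
gripper_width: 0.346
grasp_force: 39.2
```

```bash
python3 s.py
```

```text
13.75 yaw -0.6056 T [-0.418  0.164  0.166] F [ 0.1 -2.2  4.8] 39.19291680213064 -1.94 [ 566.3 -185.   121.8]
```

Emit:
jog_arm(moves="0 0 0 0 0 0.02 0.25")

```text
time_s: 13.85
tool_pos: [566.3, -184.9, 121.8]
eef_rot: [0.951, -0.308, 0.001, 0.0]
force: [-0.1, -2.1, 4.7]
gripper_width: 0.344
grasp_force: 39.2
```

```bash
python3 s.py
```

```text
13.85 yaw -0.6255 T [-0.335  0.165  0.19 ] F [-0.1 -2.1  4.7] 39.193438505753875 -1.96 [ 566.3 -184.9  121.8]
```

Emit:
jog_arm(moves="0 0 0 0 0 0.02 0.25")

```text
time_s: 13.95
tool_pos: [566.3, -184.9, 121.8]
eef_rot: [0.948, -0.317, 0.001, 0.0]
force: [-0.8, -1.1, 5.0]
gripper_width: 0.341
grasp_force: 39.2
```

```bash
python3 s.py
```

```text
13.95 yaw -0.6454 T [-0.405  0.104  0.225] F [-0.8 -1.1  5. ] 39.19399915728718 -1.98 [ 566.3 -184.9  121.8]
```

Emit:
jog_arm(moves="0 0 0 0 0 0.02 0.25")

```text
time_s: 14.05
tool_pos: [566.4, -184.9, 121.8]
eef_rot: [0.945, -0.327, 0.001, 0.0]
force: [-0.3, -1.7, 5.2]
gripper_width: 0.347
grasp_force: 39.2
```

```bash
python3 s.py
```

```text
14.05 yaw -0.6653 T [-0.402  0.06   0.248] F [-0.3 -1.7  5.2] 39.19435823801905 -2.0 [ 566.4 -184.9  121.8]
```

Emit:
jog_arm(moves="0 0 0 0 0 -0.01 0.25;0 0 0 0 0 0 0.25;0 0 0 0 0 0 0.25;0 0 0 0 0 0 0.6;0 0 0 0 0 0 0.6;0 0 0 0 0 0 0.6;0 0 -20 0 0 0 0.6;0 0 -40 0 0 0 0.85;-35 40 0 0 0 0 0.85;-35 40 0 0 0 0 0.85;0 0 0 0 0 0 0.85;0 0 0 0 0 0 0.85")

```text
time_s: 15.25
tool_pos: [467.0, -204.4, 180.9]
eef_rot: [0.947, -0.322, 0.0, -0.0]
force: [1.2, 0.1, 0.9]
gripper_width: 0.851
grasp_force: 0.0
```

```bash
python3 s.py; python3 - <<'E'
from ang import *
from cr import crop
C={"scene":(564.9,-184.7),"top":(566.3,-184.9)}
o=[]
for c,ctr in(("scene",(333,162)),("top",(360,176))):
    A=[]
    for i in range(3):
        im,d=manip.capture(c); A.append(im.astype(float))
    im=np.mean(A,0)
    for dx,dy in((0,0),(1.5,0),(-1.5,0),(0,1.5),(0,-1.5)): print(c,dx,dy,lines(c,im,np.add(C[c],(dx,dy)),np.add(C[c],(dx,dy))))
    o.append(crop(c,np.clip(im,0,255).astype(np.uint8),ctr,25,0,8))
save(np.hstack(o),"crop3.png")
E
```

```text
15.25 yaw -0.6567 T [ 0.002 -0.081  0.004] F [1.2 0.1 0.9] 0.0 -1.89 [ 467.  -204.4  180.9]
scene 0 0 [203.   86.   35.4 121.6  34.   11.4]
scene 1.5 0 [202.   92.   42.2 124.5  35.9  11. ]
scene -1.5 0 [205.5  80.6  35.7 118.8  33.   11.7]
scene 0 1.5 [213.4  87.6  30.  124.4  32.9  10.9]
scene 0 -1.5 [193.1  85.3  44.5 118.9  37.2  11.6]
top 0 0 [189.5 130.2  43.2 122.5  42.2  16.2]
top 1.5 0 [188.9 134.   46.  125.6  44.6  16.4]
top -1.5 0 [190.2 125.5  43.9 119.2  40.3  16. ]
top 0 1.5 [199.  130.1  39.7 124.6  39.1  15.9]
top 0 -1.5 [179.7 130.   47.1 120.2  45.8  15.4]
```

View pics/crop3.png

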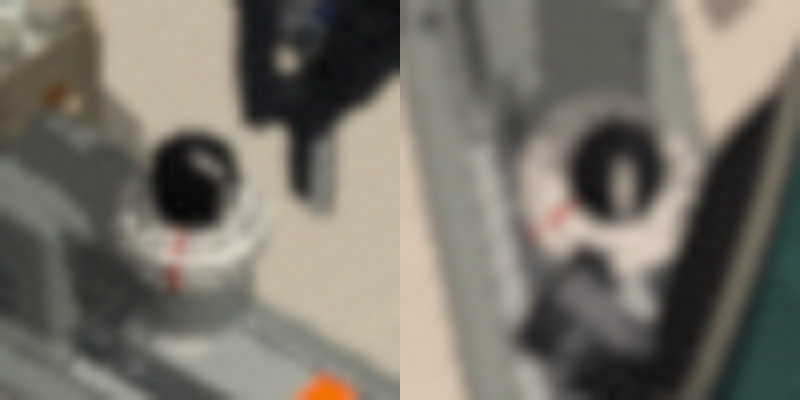

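```bash
cat > fit.py <<'E'
from h import *
from scipy.ndimage import map_coordinates as mc, gaussian_filter as gf
from scipy.optimize import minimize
C={"scene":(564.9,-184.7),"top":(566.3,-184.9)}
def seg(cam,img,c,th,z,rs):
    P=np.c_[c[0]+rs*np.cos(th),c[1]+rs*np.sin(th),np.full(rs.shape,z)]
    uv=proj(cam,P); return mc(img,[uv[:,1],uv[:,0]],order=3).mean()
def run(cam,A,B,dk,w0,r0):
    # A before,B after; dk knob turn; centre shift + white angle (after) + red angle
    g=lambda I:I.mean(2); rd=lambda I:I[...,0]-I[...,1:].mean(2)
    gA,gB,rA,rB=g(A),g(B),rd(A),rd(B)
    rk=np.arange(4,14.5,.7); rr=np.arange(18,27.5,.7)
    f=lambda p:-(seg(cam,gA,C[cam]+p[:2],p[2]+dk,135,rk)/75+seg(cam,gB,C[cam]+p[:2],p[2],135,rk)/110
      +(seg(cam,rA,C[cam]+p[:2],p[3],109,rr)+seg(cam,rB,C[cam]+p[:2],p[3],109,rr))/70)+.02*(p[0]**2+p[1]**2)
    best=min((minimize(f,[0,0,w0+a,r0],method="Nelder-Mead",options=dict(initial_simplex=np.array([[0,0,w0+a,r0],[1,0,w0+a,r0],[0,1,w0+a,r0],[0,0,w0+a+.1,r0],[0,0,w0+a,r0+.1]]),maxiter=600)) for a in(-.15,0,.15)),key=lambda r:r.fun)
    return best.x,best.fun
E
cat > m.py <<'E'
from fit import *
for c in C:
    A=cv2.imread(f"pics/{c}0.png")[...,::-1].astype(float)
    B=np.mean([manip.capture(c)[0].astype(float) for i in range(3)],0)
    np.save(c+"B.npy",B)
    x,f=run(c,A,B,.851,np.deg2rad(196),np.deg2rad(123))
    print(c,x[:2].round(2),np.rad2deg(x[2:]).round(1),"diff rad",round(x[2]-x[3],3),f)
E
python3 m.py
```

```text
scene [ 0.12 -2.67] [192.5 118.9] diff rad 1.284 -2.740489709942064
top [ 0.75 -1.02] [183.8 123.7] diff rad 1.048 -3.415109812791566
```

Emit:
jog_arm(moves="33.4 -38 0 0 0 0 0.95;33.4 -38 0 0 0 0 0.95;0 0 30 0 0 0 0.95;0 0 25 0 0 0 0.95;0 0 15 0 0 0 0.95;0 0 9.9 0 0 0 0.95;0 0 0 0 0 0 0.95;0 0 0 0 0 0 0.95", newtons=20)

```text
time_s: 16.65
tool_pos: [566.2, -185.2, 101.5]
eef_rot: [0.947, -0.322, 0.001, -0.0]
force: [-0.2, 0.4, 0.3]
gripper_width: 0.946
grasp_force: 0.0
```

Emit:
jog_arm(moves="0 0 0 0 0 0 0.55;0 0 0 0 0 0 0.55;0 0 0 0 0 0 0.55;0 0 0 0 0 0 0.55;0 0 0 0 0 0 0.55")

```text
time_s: 17.15
tool_pos: [566.5, -185.0, 102.2]
eef_rot: [0.947, -0.322, 0.001, -0.0]
force: [-1.7, 0.5, 6.1]
gripper_width: 0.64
grasp_force: 20.5
```

```bash
python3 s.py
```

```text
17.15 yaw -0.6555 T [ 0.145  0.237 -0.003] F [-1.7  0.5  6.1] 20.51767436787486 -1.99 [ 566.5 -185.   102.2]
```

Emit:
jog_arm(moves="0 0 0 0 0 -0.1 0.55;0 0 0 0 0 -0.1 0.55;0 0 0 0 0 -0.1 0.55;0 0 0 0 0 -0.1 0.55;0 0 0 0 0 -0.1 0.55;0 0 0 0 0 -0.1 0.55;0 0 0 0 0 -0.1 0.55;0 0 0 0 0 -0.1 0.55;0 0 0 0 0 -0.1 0.55;0 0 0 0 0 -0.1 0.55;0 0 0 0 0 0 0.55")

```text
time_s: 18.25
tool_pos: [566.3, -186.0, 102.2]
eef_rot: [0.985, 0.172, 0.001, 0.001]
force: [-0.9, -0.9, 5.7]
gripper_width: 0.641
grasp_force: 20.5
```

```bash
python3 s.py
```

```text
18.25 yaw 0.3461 T [-0.093  0.333  0.017] F [-0.9 -0.9  5.7] 20.489204982295632 -1.15 [ 566.3 -186.   102.2]
```

Emit:
jog_arm(moves="0 0 0 0 0 0 0.95;0 0 0 0 0 0 0.95;0 0 0 0 0 0 0.95;0 0 -20 0 0 0 0.95;0 0 -30 0 0 0 0.95;0 0 -30 0 0 0 0.95;-40 -15 0 0 0 0 0.95;-45 -15 0 0 0 0 0.95;-45 -15 0 0 0 0 0.95;0 0 0 0 0 0 0.95;0 0 0 0 0 0 0.95")

```text
time_s: 19.35
tool_pos: [427.7, -186.8, 181.1]
eef_rot: [0.985, 0.171, 0.0, 0.0]
force: [0.6, -0.2, 0.1]
gripper_width: 0.947
grasp_force: 0.0
```

```bash
cat > m2.py <<'E'
from ang import *
from cr import crop
import fit,sys
o=[]
for c,ctr in(("scene",(333,162)),("top",(360,176))):
    im=np.mean([manip.capture(c)[0].astype(float) for i in range(4)],0); np.save(c+sys.argv[1]+".npy",im)
    for s in((0,0),(0,-1.5),(0,1.5)):
        cc=np.add(fit.C[c],s); print(c,s,lines(c,im,cc,cc))
    o.append(crop(c,np.clip(im,0,255).astype(np.uint8),ctr,25,0,8))
save(np.hstack(o),"crop%s.png"%sys.argv[1])
E
python3 m2.py 4
```

```text
scene (0, 0) [206.   52.7  27.7 185.   39.    8.9]
scene (0, -1.5) [197.4  52.3  32.8 181.   39.1   9. ]
scene (0, 1.5) [215.   53.2  25.8 189.1  39.1   8.6]
top (0, 0) [190.   85.2  32.  183.3  45.1  14.1]
top (0, -1.5) [180.5  85.2  33.6 179.4  44.9  14.4]
top (0, 1.5) [199.5  85.   34.4 187.3  45.5  13.2]
```

View pics/crop4.png

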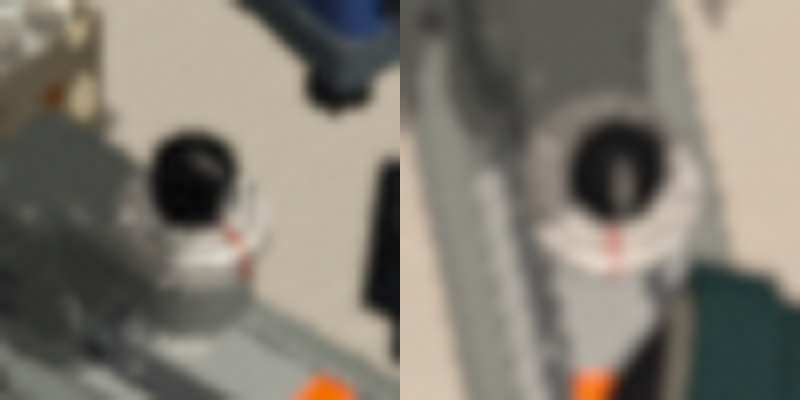

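```bash
cat > ridge.py <<'E'
from fit import *
def ridge(cam,img,th,z,rs,hw=4.5):
    c=np.array(C[cam]);u=np.array([np.cos(th),np.sin(th)]);n=np.array([-u[1],u[0]])
    t=np.arange(-hw,hw+.01,.25);T=[];Pk=[]
    for s in rs:
        P=c+s*u+t[:,None]*n; uv=proj(cam,np.c_[P,np.full(len(t),z)])
        v=mc(img,[uv[:,1],uv[:,0]],order=3)
        i=v[4:-4].argmax()+4; w=np.clip(v-(v.min()+.5*(v.max()-v.min())),0,None); w[abs(t-t[i])>2.5]=0
        T.append((w*t).sum()/w.sum()); Pk.append(v[i])
    k=np.polyfit(rs,T,1)
    return np.rad2deg(th+np.arctan(k[0])),k[1],np.round(T,1)   # line angle, offset at centre
D=np.deg2rad
for c in C:
    I={"0":cv2.imread(f"pics/{c}0.png")[...,::-1].astype(float),"B":np.load(c+"B.npy"),"4":np.load(c+"4.npy")}
    for k,wt,rt in(("0",247,123),("B",196,123),("4",196,183)):
        im=I[k]; a=ridge(c,im.mean(2),D(wt),135,np.arange(3,12.1,1.5)); b=ridge(c,im[...,0]-im[...,1:].mean(2),D(rt),109,np.arange(19,27.1,1.5))
        print(c,k,"white",np.round(a[:2],2),a[2],"red",np.round(b[:2],2),b[2])
E
python3 ridge.py
```

```text
scene 0 white [233.02   3.44] [2.6 2.5 2.1 1.4 1.1 0.8 0.5] red [132.64  -2.95] [0.4 0.6 0.7 0.9 1.3 1.7]
scene B white [184.55   2.75] [2.  1.8 1.6 1.5 1.1 0.7 0.1] red [127.11  -2.09] [-0.7 -0.6 -0.6 -0.5 -0.3 -0.1]
scene 4 white [185.64   2.71] [2.1 1.9 1.7 1.4 1.  0.6 0.6] red [163.43   8.76] [ 1.8  1.5  1.1  0.7  0.  -1. ]
top 0 white [234.48   1.17] [ 0.5  0.2 -0.2 -0.5 -0.8 -1.1 -1.6] red [127.73  -0.72] [0.9 0.9 1.1 1.3 1.4 1.4]
top B white [182.82   1.08] [ 0.3  0.  -0.3 -0.7 -1.  -1.4 -1.7] red [125.16  -1.13] [-0.5 -0.3 -0.2 -0.2 -0.2 -0.2]
top 4 white [183.27   1.04] [ 0.3  0.  -0.3 -0.6 -1.  -1.4 -1.7] red [184.52  -0.63] [-0.2 -0.2 -0.   0.2  0.1 -0.1]
```

Emit:
jog_arm(moves="43.6 15.3 0 0 0 0 0.95;43.6 15.3 0 0 0 0 0.95;43.6 15.2 0 0 0 0 0.95;0 0 0 0 0 0 0.95;0 0 30 0 0 0 0.95;0 0 25 0 0 0 0.95;0 0 15 0 0 0 0.95;0 0 9.5 0 0 0 0.95;0 0 0 0 0 0 0.95;0 0 0 0 0 0 0.95")

```text
time_s: 20.75
tool_pos: [567.3, -185.5, 101.9]
eef_rot: [0.985, 0.171, 0.001, 0.0]
force: [0.2, 0.3, 0.8]
gripper_width: 0.945
grasp_force: 0.0
```

Emit:
jog_arm(moves="0 0 0 0 0 0 0.55;0 0 0 0 0 0 0.55;0 0 0 0 0 0 0.55;0 0 0 0 0 0 0.55;0 0 0 0 0 0 0.55;0 0 0 0 0 -0.045 0.55;0 0 0 0 0 -0.045 0.55;0 0 0 0 0 0 0.55;0 0 0 0 0 0 0.55")

```text
time_s: 21.65
tool_pos: [567.4, -185.6, 102.6]
eef_rot: [0.976, 0.216, 0.001, 0.001]
force: [-1.6, 0.8, 6.2]
gripper_width: 0.636
grasp_force: 20.5
```

```bash
python3 s.py
```

```text
21.65 yaw 0.4348 T [0.057 0.29  0.077] F [-1.6  0.8  6.2] 20.52540997741744 -1.08 [ 567.4 -185.6  102.6]
```

Emit:
jog_arm(moves="0 0 0 0 0 0 0.95;0 0 0 0 0 0 0.95;0 0 0 0 0 0 0.95;0 0 -20 0 0 0 0.95;0 0 -30 0 0 0 0.95;0 0 -30 0 0 0 0.95;-40 -15 0 0 0 0 0.95;-45 -15 0 0 0 0 0.95;-45 -15 0 0 0 0 0.95;-40 0 0 0 0 0 0.95;0 0 0 0 0 0 0.95;0 0 0 0 0 0 0.95")

```text
time_s: 22.85
tool_pos: [393.5, -216.7, 181.6]
eef_rot: [0.977, 0.215, 0.0, 0.0]
force: [0.6, -0.2, 0.2]
gripper_width: 0.952
grasp_force: 0.0
```

```bash
python3 m2.py 5; python3 - <<'E'
import re
s=open('ridge.py').read().replace('"4":np.load(c+"4.npy")','"4":np.load(c+"4.npy"),"5":np.load(c+"5.npy")').replace('("0",247,123),("B",196,123),("4",196,183)','("5",190,188),("5",185,185)')
exec(s)
E
```

```text
scene (0, 0) [204.   52.1  27.8 192.2  23.7   7.7]
scene (0, -1.5) [194.4  51.   31.3 187.9  23.5   8.1]
scene (0, 1.5) [213.6  53.7  25.9 196.5  24.3   7.4]
top (0, 0) [189.2  84.1  38.  188.6  32.5  11.9]
top (0, -1.5) [179.   83.8  38.6 184.8  32.2  12. ]
top (0, 1.5) [199.1  84.4  39.8 192.5  33.1  11.5]
scene 5 white [187.39   1.92] [1.8 1.6 1.5 1.7 1.7 1.5 1.2] red [170.28   8.26] [ 1.8  1.8  1.6  1.1  0.2 -0.5]
scene 5 white [185.94   1.98] [2.1 1.8 2.  2.3 2.3 2.2 1.9] red [172.49   7.09] [2.6 2.6 2.5 2.2 1.5 0.9]
top 5 white [182.96   0.98] [ 0.6  0.4  0.2  0.  -0.2 -0.3 -0.5] red [186.41   0.53] [ 0.1 -0.1 -0.2 -0.2 -0.1 -0.2]
top 5 white [182.04   1.07] [0.9 0.9 0.8 0.7 0.5 0.5 0.5] red [185.5    0.81] [1.1 1.  0.9 0.9 1.1 1.1]
```

View pics/crop5.png

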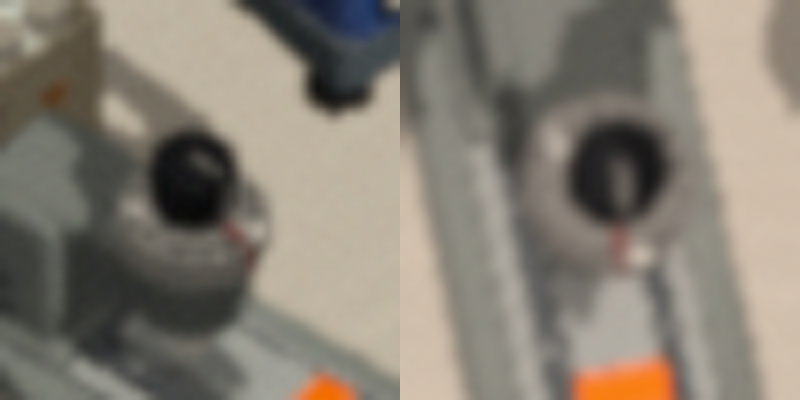

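```bash
cat > cen.py <<'E'
from fit import *
a=np.linspace(0,2*np.pi,120,endpoint=False)
def outline(cam,cx,cy,r,z0,z1):
    P=np.vstack([np.c_[cx+r*np.cos(a),cy+r*np.sin(a),np.full(120,z)] for z in(z0,z1)])
    h=cv2.convexHull(proj(cam,P).astype(np.float32))[:,0]
    h=np.vstack([h,h[:1]]);s=np.r_[0,np.cumsum(np.hypot(*np.diff(h,axis=0).T))]
    q=np.linspace(0,s[-1],200,endpoint=False);return np.c_[np.interp(q,s,h[:,0]),np.interp(q,s,h[:,1])]
for cam in C:
    for k in"0B45":
        im=cv2.imread(f"pics/{cam}0.png")[...,::-1].astype(float) if k=="0" else np.load(cam+k+".npy")
        g=np.minimum(im.mean(2),110)
        def f(p):
            o=outline(cam,C[cam][0]+p[0],C[cam][1]+p[1],15.5,110,135);m=o.mean(0);d=(o-m)/np.linalg.norm(o-m,axis=1)[:,None]
            S=lambda q:mc(g,[q[:,1],q[:,0]],order=3)
            return -np.minimum(S(o+d*1.0)-S(o-d*1.0),60).mean()
        G=[(f((x,y)),x,y) for x in np.arange(-4,4.1,.5) for y in np.arange(-4,4.1,.5)]
        b=min(G);r=minimize(f,b[1:],method="Nelder-Mead");print(cam,k,r.x.round(2),r.fun.round(1))
E
python3 cen.py
```

```text
scene 0 [ 1.18 -0.62] -51.0
scene B [1.01 0.1 ] -37.9
scene 4 [ 1.25 -0.25] -43.0
scene 5 [ 2.74 -1.24] -54.6
top 0 [ 1.51 -0.88] -50.9
top B [ 2.76 -1.73] -31.5
top 4 [ 2.87 -0.75] -40.7
top 5 [ 1.14 -1.14] -49.8
```

```bash
python3 - <<'E'
from fit import *
for cam in C:
    I=[cv2.imread(f"pics/{cam}0.png")[...,::-1].astype(float)]+[np.load(cam+k+".npy") for k in"B45"]
    red=[i[...,0]-i[...,1:].mean(2) for i in I]; red=[r/m for r,m in zip(red,(22,35,42,28))]
    g=[i.mean(2)/m for i,m in zip(I,(70,108,68,68))]
    rr=np.arange(17.5,27.6,.7);rk=np.arange(3,13.1,.7)
    for reg in(.003,.02):
        fr=lambda p:-sum(seg(cam,im,C[cam]+p[:2],p[2]+d,109,rr) for im,d in zip(red,(-1.0916,-1.0916,-.09,0)))+reg*((p[0]-1)**2+(p[1]+1)**2)
        fw=lambda p:-sum(seg(cam,im,C[cam]+p[:2],p[2]+d,135,rk) for im,d in zip(g,(.851,0,0,0)))+reg*((p[0]-1)**2+(p[1]+1)**2)
        for n,f in(("red",fr),("white",fw)):
            r=min((minimize(f,[1,-1,a],method="Nelder-Mead",options=dict(initial_simplex=[[1,-1,a],[2,-1,a],[1,-2,a],[1,-1,a+.1]])) for a in(3.1,3.25,3.4)),key=lambda r:r.fun)
            print(cam,reg,n,r.x[:2].round(2),np.rad2deg(r.x[2]).round(1),r.fun.round(2))
E
```

```text
Traceback (most recent call last):
  File "fit.py", line 7, in seg
    uv=proj(cam,P); return mc(img,[uv[:,1],uv[:,0]],order=3).mean()
  File "h.py", line 11, in proj
    m=manip.camera_model(cam);T=np.linalg.inv(np.array(m["cam_to_world"]))
ValueError: time passes only in moves, steps and waits
```

```bash
sed -i 's/^def pts/import functools\n_cm=manip.camera_model\nclass _M: pass\n@functools.lru_cache\ndef cm(c): return _cm(c)\ndef pts/; s/manip.camera_model(cam)/cm(cam)/' h.py
python3 - <<'E'
from fit import *
for cam in C:
    I=[cv2.imread(f"pics/{cam}0.png")[...,::-1].astype(float)]+[np.load(cam+k+".npy") for k in"B45"]
    red=[i[...,0]-i[...,1:].mean(2) for i in I]; red=[r/m for r,m in zip(red,(22,35,42,28))]
    g=[i.mean(2)/m for i,m in zip(I,(70,108,68,68))]
    rr=np.arange(17.5,27.6,.7);rk=np.arange(3,13.1,.7)
    for reg in(.003,.02):
        fr=lambda p:-sum(seg(cam,im,C[cam]+p[:2],p[2]+d,109,rr) for im,d in zip(red,(-1.0916,-1.0916,-.09,0)))+reg*((p[0]-1)**2+(p[1]+1)**2)
        fw=lambda p:-sum(seg(cam,im,C[cam]+p[:2],p[2]+d,135,rk) for im,d in zip(g,(.851,0,0,0)))+reg*((p[0]-1)**2+(p[1]+1)**2)
        for n,f in(("red",fr),("white",fw)):
            r=min((minimize(f,[1,-1,a],method="Nelder-Mead",options=dict(initial_simplex=[[1,-1,a],[2,-1,a],[1,-2,a],[1,-1,a+.1]])) for a in(3.1,3.25,3.4)),key=lambda r:r.fun)
            print(cam,reg,n,r.x[:2].round(2),np.rad2deg(r.x[2]).round(1),r.fun.round(2))
E
```

```text
scene 0.003 red [ 2.98 -1.73] 188.5 -4.55
scene 0.003 white [ 2.49 -3.6 ] 177.9 -3.62
scene 0.02 red [ 2.5  -1.63] 188.0 -4.49
scene 0.02 white [ 2.01 -2.23] 186.3 -3.54
top 0.003 red [ 1.37 -0.5 ] 187.6 -5.2
top 0.003 white [ 1.48 -1.48] 179.5 -5.01
top 0.02 red [ 1.21 -0.79] 186.9 -5.2
top 0.02 white [ 1.31 -1.24] 181.1 -5.0
```

Emit:
jog_arm(moves="42.6 11.2 0 0 0 0 0.95;42.6 11.2 0 0 0 0 0.95;42.6 11.3 0 0 0 0 0.95;42.6 11.3 0 0 0 0 0.95;0 0 0 0 0 0 0.95;0 0 30 0 0 0 0.95;0 0 25 0 0 0 0.95;0 0 15 0 0 0 0.95;0 0 9.5 0 0 0 0.95;0 0 0 0 0 0 0.95;0 0 0 0 0 0 0.95")

```text
time_s: 24.35
tool_pos: [567.6, -185.3, 102.4]
eef_rot: [0.976, 0.216, 0.001, 0.0]
force: [0.5, -0.7, -1.4]
gripper_width: 0.954
grasp_force: 0.0
```

Emit:
jog_arm(moves="0 0 0 0 0 0 0.55;0 0 0 0 0 0 0.55;0 0 0 0 0 0 0.55;0 0 0 0 0 0 0.55;0 0 0 0 0 0 0.55;0 0 0 0 0 0.03 0.55;0 0 0 0 0 0.025 0.55;0 0 0 0 0 0 0.55;0 0 0 0 0 0 0.55")

```text
time_s: 25.25
tool_pos: [567.8, -185.5, 103.2]
eef_rot: [0.982, 0.189, 0.001, 0.001]
force: [-1.3, -1.3, 6.1]
gripper_width: 0.638
grasp_force: 20.5
```

```bash
python3 s.py
```

```text
25.25 yaw 0.3794 T [ 0.031  0.301 -0.039] F [-1.3 -1.3  6.1] 20.526063283905387 -1.13 [ 567.8 -185.5  103.2]
```

Emit:
jog_arm(moves="0 0 0 0 0 0 0.95;0 0 0 0 0 0 0.95;0 0 0 0 0 0 0.95;0 0 -20 0 0 0 0.95;0 0 -30 0 0 0 0.95;0 0 -30 0 0 0 0.95;-40 -15 0 0 0 0 0.95;-45 -15 0 0 0 0 0.95;-45 -15 0 0 0 0 0.95;-40 0 0 0 0 0 0.95;0 0 0 0 0 0 0.95;0 0 0 0 0 0 0.95")

```text
time_s: 26.45
tool_pos: [392.5, -207.0, 182.1]
eef_rot: [0.982, 0.188, 0.0, 0.001]
force: [0.1, -0.2, -0.3]
gripper_width: 0.954
grasp_force: 0.0
```

```bash
python3 m2.py 6; python3 - <<'E'
s=open('ridge.py').read().replace('"4":np.load(c+"4.npy")','"6":np.load(c+"6.npy")').replace('("0",247,123),("B",196,123),("4",196,183)','("6",187,185),')
exec(s)
E
```

```text
scene (0, 0) [204.8  51.1  23.2 186.1  41.2   8.1]
scene (0, -1.5) [195.3  50.1  28.4 182.3  41.2   8.4]
scene (0, 1.5) [213.8  52.4  21.1 190.   41.4   7.8]
top (0, 0) [189.6  84.2  32.5 184.6  38.4  12.1]
top (0, -1.5) [179.8  83.8  35.5 180.8  38.3  12.1]
top (0, 1.5) [199.5  84.5  34.2 188.4  38.7  11.7]
scene 6 white [183.83   2.51] [2.2 2.2 2.2 2.3 2.2 2.  1.6] red [172.16   5.65] [ 1.2  1.   0.7  0.5  0.  -0.6]
top 6 white [182.73   1.02] [0.8 0.8 0.6 0.3 0.3 0.2 0.2] red [176.92   3.07] [ 0.2  0.2  0.1 -0.1 -0.5 -0.9]
```

View pics/crop6.png

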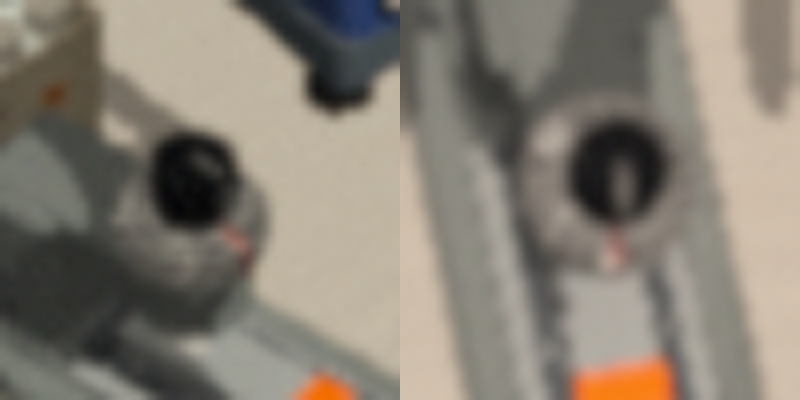

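```bash
python3 -c "
from workcell import manip
print(manip.sign_off())"
```

```text
the job is handed in; nothing more can be done
None
```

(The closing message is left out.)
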